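# Ink both ends of a double-ended stamp in a hooded dock and lay it on its rest

### The arm

A 6-joint arm with a two-finger parallel gripper is mounted at the origin on a cart in front of the work surface, level with it; the furniture and walls round the work are solid. World frame = base frame: x ahead of the robot, y to its left, z up, the work surface at z = 0. Lengths are in m, angles in rad, forces in N, time in s.
With the tool pointing down it reaches from about 0.3 to 0.75 m from the base axis. Payload 8.5 kg.
Tool frame: the origin (TCP) lies on the centre line of the jaws, within the pads' length; the fingertips stand 25 mm ahead of it and the grasp point (between the pads) lies 6 mm ahead of it (ctrl.nose_length is the distance from the TCP to the fingertips, in m); z points along the fingers, y is the line along which they close (so a half turn about z gives the same grasp; the last joint's range is limited). The gripper opens to 85 mm and grips with 20 to 120 N. Pads are 22 mm wide; open, the fingers measure 114 mm over their backs; the gripper's body (76 mm by 85 mm) begins 54 mm behind the grasp point. The pads swing forward as they close: fully open they stand 13 mm farther back than shut.
Start: joints at [1.104, 0.381, 1.297, -0, 1.464, -0.215], TCP at [0.137, 0.533, 0.256] pointing down, gripper open.
Joint ranges: [-3.11, 3.11], [-0.89, 2.33], [0.22, 2.48], [-1.42, 4.56], [0.17, 2.85], [-2.88, 2.88]. Speed limits (rad/s): [2.39, 2.39, 3.14, 3.14, 3.14, 3.14].

### API

Orientations are given as a unit quaternion [w, x, y, z].
In Python, from rig import ctrl gives the robot as it stands. The module is installed in compiled form; this text tells all that it offers.
- The arm moves only by the tool carry_out, never from a script. Its argument "deltas" is a list of rows, each an object with "delta_pos": the shift along the tool's x, y, z in a scale on which 1.0 is 0.5 m, a list of three; "dr": the turn, a rotation vector about the tool's x, y, z in fractions of the full range, 1 being 360 degrees, a list of three; "hand": the finger opening in m, from 0 to 0.0854. A call has 1 to 5 rows; each row is the pose to reach, as a shift and turn from the pose commanded when the call began, along the tool's axes at that moment; what a row does not reach only later rows make up. A row lasts 1/12 s, in which the tool goes at most 41.7 mm and 7.16 degrees, less where a joint would pass 70% of its speed; a pose out of reach is approached as far as the arm can. A shift or turn number past 1, either way, is cut back to 1. A call with a gripper value outside its range is refused whole. The fingers move at their own pace and stop on an object; the grip force is fixed at half the most. Time passes only in rows, so rows that repeat a pose let the fingers close. It gives the time, the measured TCP pose, the force, the opening and the grip force at its end, in the units of the state.
- ctrl.observe(): the state, without advancing time (a new reading comes with each control period).
- ctrl.grab_frame(name): name is "scene" or "top" or "wrist"; returns a dict with "img" (420x560x3 uint8, blue, green, red), "camera_matrix" (3x3 intrinsics, pixels), "k1" (the pictures are not rectified: a ray, as slopes to the right and down, at radius r is drawn at 1 + k1 r^2 times it, then the intrinsics apply), "eye" and "rotation" of the camera in the world. Camera axes: x right, y down, z forward; pixel columns grow to the right and rows downward; lengths in m; the calibration is good to about 2 mm. A picture is of the moment at which its call begins. There is no depth.
- ctrl.finish_job(): hands the job in; it is judged then, once.
Trained networks look in a picture, given as the dict that the camera call returned (one of the last four; its "shot" number tells which), for a name from the list of things; names that differ only in an ending like _2 or _b are one class to them, and where a whole thing is asked for, a point or a joint stands for the part that bears it (a point fixed in the world has none). Each returns a list of dicts, best first, with "p" (0 to 1); they miss things now and then, are a little off and sometimes report something else, mostly with a low value. They report only what shows in the picture. A call takes as long as a camera call. They do not tell look-alikes from the thing itself.
- ctrl.regions_of(picture, target): "region" (420x560 bool, what is visible of it) and "rect" ([left, top, width, height] in pixels, round what is visible of it).
The state is a dict: "time_s": time; "qpos": joint angles; "dq": joint speeds; "effort": joint torques, N m; "ee_pos": TCP position; "tool_rot": TCP orientation; "contact_force": force on the tool from outside, world axes, zero at the start; "wrist_torque": the same for the moment, N m; "opening": finger opening in m; "gripper_force": force on a finger pad.
Only numpy, scipy, OpenCV 4.12 (cv2) and the standard library are available. Lean on these libraries where they do the work, as an engineer would, in place of code of your own. Each camera call takes 0.05 s, during which the arm holds its last target. There are 200 camera calls.

### The job

Ink both ends of the wooden double-ended stamp in the hooded inking dock: push the end with the rectangular rubber face straight into the mouth until it has pressed the sprung pad all the way back, hold it there a moment and pull it out; then turn the stamp round and do the same with the round end. Finally lay the stamp gently (do not drop it) flat and centred on its wooden rest, lengthways between the two cheeks so that both inked ends stick out free, and leave the other things on the desk where they are.

Things in the scene. Friction and masses are not known exactly. Their poses are not given: they have to be found in the camera images.
- stamp: Double-ended stamp: wooden block lying flat, 130 mm long (x), 44 wide (y), 24 high, about 0.14 kg, loose. Origin: centre of the underside, midway along; z up. Rectangular rubber face 40 x 20 at its +x end (x = +65). The 44 wide block with parallel sides runs from x = -43 to +61; the rest of the -x end is a round neck, 22 in diameter, with a round face at x = -65. Dark line near the +x end.
- rect_face (a point): Centre of the stamp's rectangular rubber face, 65 mm along +x from the stamp's origin, 12 above its underside.
- round_face (a point): Centre of the stamp's round rubber face, 65 mm along -x from the stamp's origin, 12 above its underside.
- ink_dock: Grey plastic inking dock, fixed. Origin: on the desk, mid-mouth; x points into the mouth (away from the robot). 100 mm deep, 78 wide (104 over flanges, from 32 behind the mouth), 54 high. Mouth open down to the desk, 64 wide, 42 high. The hood covers the pad, 60 inside (68 when pressed, more than half the stamp): only the stamp, held by its other end, reaches it; each end needs its own grasp.
- ink_pad (a joint): Travel of the upright grey felt pad at the back of the dock, in m: 0 at rest, 0.008 pressed fully back against its stop; a spring pushes it forward with 2 N at 0 and 6 N at 0.008.
- pad_face (a point): Centre of the pad's front face, moving with it; at rest 60 mm inside the mouth, 18 above the desk. The felt is 56 wide and reaches from 4 to 36 above the desk.
- stamp_rest: Low wooden rest, fixed to the desk. Origin: centre of its underside. 36 mm long (x), 76 wide (y). Between two cheeks (8 thick, 34 high, along x, 60 apart clear) lies a flat cork-topped shelf 20 above the desk, where the stamp lies along x (either end first) and sticks out 47 mm at each end.
- block_stamp: Bystander: short brown block rubber stamp, 47 x 34 x 30 mm, behind and to the left of the dock. Origin: centre of the underside.
- remote: Bystander: yellowed remote control lying on the desk, 184 x 49 x 22 mm, far out on the left. Origin: centre of the underside.
- tin_pad: Bystander: closed flat stamp pad tin, 72 x 101 x 14 mm, far to the left of the dock. Origin: centre of the underside.
Things that resemble listed ones, but are neither listed nor needed, are in the scene too. There is more than one size of the stamp; the job needs the larger. Of the things shaped like the stamp_rest, the wooden one is meant.

How it is judged:
By the outcome, as a careful person would: the job done as asked, in the order asked, and still so for the second after the job is handed in, with the robot touching nothing.
It also fails if it takes over 72 s, if anything falls off the work surface, if the arm or the gripper's body presses on something with over 40 N, if the wrist force passes 120 N, or if a joint passes its speed limit or range.

## Working session

There is one attempt and no reset: what is moved stays moved. The work goes in short steps, Python scripts to look and compute and a tool call to move; the robot and the scene stay as the last step left them, time stands still between calls to the robot, and variables do not carry over. Pictures are saved under pics/ and viewed, at most 10 in all, crops included, and the job is handed in when it is done.

Besides the shell and the picture viewer there is one more tool, called as name(argument=value, ...) on one line, values as JSON. carry_out: Moves the arm, as the interface text tells. Its arguments: {"type":"object","properties":{"deltas":{"type":"array","items":{"type":"object","properties":{"delta_pos":{"type":"array","items":{"type":"number"}},"dr":{"type":"array","items":{"type":"number"}},"hand":{"type":"number"}}}}},"required":["deltas"]}

```bash
mkdir -p pics
cat > h.py <<'E'
import numpy as np, cv2
from rig import ctrl
from scipy.spatial.transform import Rotation as R
def ray(f,px):
    K=np.array(f["camera_matrix"]);d=np.array([(px[0]-K[0,2])/K[0,0],(px[1]-K[1,2])/K[1,1]]);u=d.copy()
    for _ in range(20): u=d/(1+f["k1"]*(u@u))
    v=np.array(f["rotation"])@np.array([u[0],u[1],1.]);return np.array(f["eye"]),v
def onz(f,px,z):
    e,v=ray(f,px);return e+v*(z-e[2])/v[2]
def tri(obs):
    A=np.zeros((3,3));b=np.zeros(3)
    for f,p in obs:
        e,v=ray(f,p);v=v/np.linalg.norm(v);P=np.eye(3)-np.outer(v,v);A+=P;b+=P@e
    return np.linalg.solve(A,b)
def proj(f,X):
    K=np.array(f["camera_matrix"]);c=np.array(f["rotation"]).T@(np.array(X)-f["eye"]);u=c[:2]/c[2];u=u*(1+f["k1"]*(u@u))
    return K[:2,:2]@u+K[:2,2]
E
cat > a.py <<'E'
from h import *
o=ctrl.observe();print({k:np.round(v,3).tolist() for k,v in o.items()})
for n in ["scene","top"]:
    f=ctrl.grab_frame(n);cv2.imwrite(f"pics/{n}0.png",f["img"]);print(n,np.round(f["eye"],3),f["k1"],np.round(f["camera_matrix"],1).tolist(),np.round(f["rotation"],3).tolist())
    for t in ["stamp","ink_dock","stamp_rest","block_stamp","remote","tin_pad"]:
        for r in ctrl.regions_of(f,t):
            ys,xs=np.nonzero(r["region"]);
            if len(xs)<5: continue
            c=[xs.mean(),ys.mean()];print(t,round(r["p"],2),r["rect"],np.round(c),np.round(onz(f,c,0.02),3))
E
python3 a.py
```

```text
{'time_s': 0.0, 'qpos': [1.104, 0.381, 1.298, 0.0, 1.464, -0.215], 'dq': [0.001, 0.0, -0.002, 0.0, 0.0, -0.0], 'effort': [-0.0, -44.847, -23.128, -0.0, 0.005, -0.0], 'ee_pos': [0.137, 0.532, 0.256], 'tool_rot': [-0.0, 0.126, 0.992, -0.001], 'contact_force': [0.114, 0.53, 0.451], 'wrist_torque': [-0.027, 0.094, 0.037], 'gripper_force': 0.0, 'opening': 0.085}
scene [ 0.226 -0.638  0.964] -0.1312914675956727 [[489.1, 0.0, 272.4], [0.0, 489.1, 207.9], [0.0, 0.0, 1.0]] [-0.335, 0.911, -0.223, 0.089]Traceback (most recent call last):
  File "a.py", line 9, in <module>
    c=[xs.mean(),ys.mean()];print(t,round(r["p"],2),r["rect"],np.round(c),np.round(onz(f,c,0.02),3))
                                                                                   ~~~^^^^^^^^^^
  File "h.py", line 9, in onz
    e,v=ray(f,px);return e+v*(z-e[2])/v[2]
        ~~~^^^^^^
  File "h.py", line 7, in ray
    v=np.array(f["rotation"])@np.array([u[0],u[1],1.]);return np.array(f["eye"]),v
      ~~~~~~~~~~~~~~~~~~~~~~~^~~~~~~~~~~~~~~~~~~~~~~~~
ValueError: matmul: Input operand 1 has a mismatch in its core dimension 0, with gufunc signature (n?,k),(k,m?)->(n?,m?) (size 3 is different from 4)
```

```bash
sed -i 's/np.array(f\["rotation"\])/Q(f["rotation"])/' h.py; sed -i '3a def Q(q): return R.from_quat(q,scalar_first=True).as_matrix()' h.py; python3 a.py
```

```text
{'time_s': 0.1, 'qpos': [1.104, 0.381, 1.298, -0.0, 1.464, -0.215], 'dq': [0.0, -0.001, -0.005, 0.002, 0.002, -0.0], 'effort': [0.005, -44.922, -23.166, -0.0, 0.004, -0.0], 'ee_pos': [0.137, 0.532, 0.256], 'tool_rot': [-0.0, 0.126, 0.992, -0.001], 'contact_force': [-0.148, -1.313, -1.338], 'wrist_torque': [0.005, -0.015, -0.008], 'gripper_force': 0.0, 'opening': 0.086}
scene [ 0.226 -0.638  0.964] -0.1312914675956727 [[489.1, 0.0, 272.4], [0.0, 489.1, 207.9], [0.0, 0.0, 1.0]] [-0.335, 0.911, -0.223, 0.089]
stamp 0.95 [314.2, 338.7, 47.5, 17.1] [338. 348.] [ 0.556 -0.327  0.02 ]
stamp 0.79 [235.2, 308.4, 63.7, 22.4] [271. 320.] [ 0.463 -0.205  0.02 ]
ink_dock 0.86 [294.9, 186.7, 47.6, 48.0] [321. 209.] [0.722 0.014 0.02 ]
stamp_rest 0.69 [189.9, 171.9, 24.0, 29.2] [201. 189.] [0.479 0.217 0.02 ]
stamp_rest 0.55 [185.5, 148.8, 18.0, 25.2] [193. 161.] [0.497 0.323 0.02 ]
block_stamp 0.86 [292.7, 152.9, 17.6, 17.8] [302. 162.] [0.766 0.184 0.02 ]
block_stamp 0.26 [240.7, 312.9, 59.6, 19.7] [270. 320.] [ 0.463 -0.205  0.02 ]
remote 0.65 [148.8, 123.8, 63.9, 30.5] [179. 140.] [0.494 0.423 
[... 248 characters left out ...]
5.3] [418. 208.] [ 0.558 -0.32   0.02 ]
stamp 0.79 [363.2, 217.6, 32.5, 49.4] [377. 242.] [ 0.467 -0.201  0.02 ]
ink_dock 0.96 [279.3, 136.7, 35.3, 37.8] [296. 155.] [0.717 0.013 0.02 ]
stamp_rest 0.87 [169.0, 228.7, 28.0, 13.4] [184. 235.] [0.502 0.333 0.02 ]
stamp_rest 0.55 [212.5, 231.7, 24.6, 17.3] [225. 241.] [0.48  0.219 0.02 ]
block_stamp 0.66 [225.8, 131.0, 21.4, 23.7] [235. 140.] [0.766 0.186 0.02 ]
remote 0.85 [138.2, 204.3, 18.1, 65.7] [148. 237.] [0.497 0.433 0.02 ]
remote 0.16 [362.8, 224.5, 29.9, 44.3] [377. 243.] [ 0.466 -0.2    0.02 ]
tin_pad 0.83 [185.8, 130.7, 36.2, 26.7] [202. 145.] [0.753 0.279 0.02 ]
tin_pad 0.66 [276.9, 135.3, 39.2, 39.7] [296. 155.] [0.718 0.013 0.02 ]
```

View pics/scene0.png

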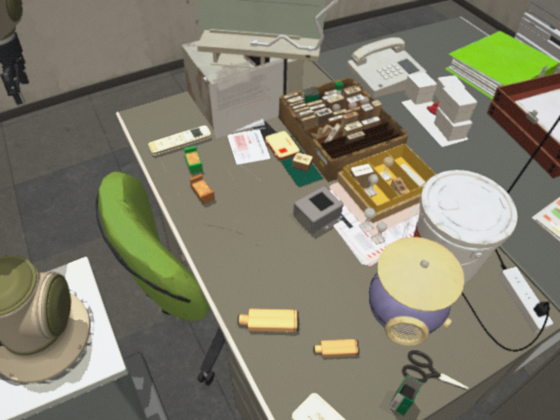

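View pics/top0.png

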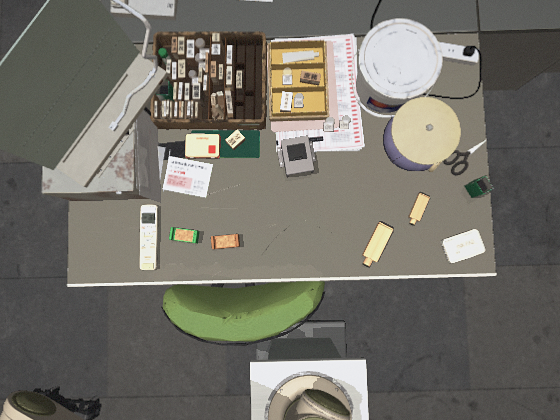

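```bash
cat >> h.py <<'E'
def go(p,yaw):
    o=ctrl.observe();M=Q(o["tool_rot"]);d=M.T@(np.array(p)-o["ee_pos"])
    y0=np.degrees(np.arctan2(M[1,1],M[0,1]))
    tgt=R.from_euler('z',yaw-90,degrees=True).as_matrix()@np.array([[-1,0,0],[0,1,0],[0,0,-1.]])
    dr=np.degrees(R.from_matrix(M.T@tgt).as_rotvec())
    print("go delta_mm",np.round(d*1000,1),"dr",np.round(dr,2),"yaw now",round(y0,2),"pos",np.round(o["ee_pos"],4),"t",o["time_s"])
def yawof(a,b): return np.degrees(np.arctan2(b[1]-a[1],b[0]-a[0]))
E
python3 - <<'E'
from h import *
f=ctrl.grab_frame("wrist");o=ctrl.observe();M=Q(o["tool_rot"])
print(M.T@(np.array(f["eye"])-o["ee_pos"]));print(np.round(M.T@Q(f["rotation"]),3)); print(f["camera_matrix"],f["k1"])
go([.44,.19,.30],75)
E
```

```text
[ 0.07306423  0.00030632 -0.11751971]
[[-0.001 -0.958 -0.287]
 [ 1.    -0.    -0.001]
 [ 0.001 -0.287  0.958]]
[[318.64127752   0.         278.70417497]
 [  0.         318.64127752 213.83278459]
 [  0.           0.           1.        ]] 0.005302956041012431
go delta_mm [-378.8 -256.3  -43.7] dr [ 0.   -0.    0.57] yaw now 75.57 pos [0.137  0.5326 0.2563] t 0.85
```

The rows are not in the units I measure in: shifts go in shares of 0.5 m and turns go in shares of 360 degrees. I convert before sending: -0.18 m / 0.5 = -0.36, -0.15 m / 0.5 = -0.3.

carry_out(deltas=[{"delta_pos":[-0.3,-0.184,-0.036],"dr":[0,0,0],"hand":0.085},{"delta_pos":[-0.3,-0.184,-0.036],"dr":[0,0,0],"hand":0.085},{"delta_pos":[-0.3,-0.184,-0.036],"dr":[0,0,0],"hand":0.085},{"delta_pos":[-0.3,-0.184,-0.036],"dr":[0,0,0],"hand":0.085},{"delta_pos":[-0.36,-0.22,-0.044],"dr":[0,0,0],"hand":0.085}])

```text
time_s: 1.27
ee_pos: [0.2821, 0.3824, 0.2782]
tool_rot: [0.0, 0.125, 0.992, 0.0]
contact_force: [0.8, -0.0, -0.4]
opening: 0.0853
gripper_force: 0.0
```

To row units: -0.18 m / 0.5 = -0.36, -0.11 m / 0.5 = -0.22.

carry_out(deltas=[{"delta_pos":[-0.36,-0.22,-0.044],"dr":[0,0,0],"hand":0.085},{"delta_pos":[-0.36,-0.22,-0.044],"dr":[0,0,0],"hand":0.085},{"delta_pos":[-0.36,-0.22,-0.044],"dr":[0,0,0],"hand":0.085},{"delta_pos":[-0.36,-0.22,-0.044],"dr":[0,0,0],"hand":0.085},{"delta_pos":[-0.36,-0.22,-0.044],"dr":[0,0,0],"hand":0.085}])

```text
time_s: 1.68
ee_pos: [0.4267, 0.2334, 0.3]
tool_rot: [0.0, 0.126, 0.992, 0.0]
contact_force: [1.1, 1.4, -0.6]
opening: 0.085
gripper_force: 0.0
```

```bash
cat > look.py <<'E'
import sys,pickle
from h import *
name,ts=sys.argv[1],sys.argv[2:]
f=ctrl.grab_frame("wrist");cv2.imwrite(f"pics/{name}.png",f["img"]);out=[]
for t in ts:
    for r in ctrl.regions_of(f,t):
        m=r["region"].astype(np.uint8)
        if m.sum()<30: continue
        c=cv2.minAreaRect(cv2.findNonZero(m));b=cv2.boxPoints(c)
        print(t,round(r["p"],2),np.round(r["rect"]),[np.round(onz(f,p,.02)*1000).tolist()[:2] for p in [c[0],*b]])
        out.append((t,r["region"]))
pickle.dump((f,out),open(f"{name}.pkl","wb"))
o=ctrl.observe();print(o["time_s"],np.round(o["ee_pos"],4),np.round(o["dq"],3))
E
python3 look.py w1 stamp_rest
python3 -c "
from h import *
go([.49,.14,.30],75);go([.42,-.17,.3],60)"
```

```text
stamp_rest 0.96 [248. 197.  62.  48.] [[479.0, 218.0], [458.0, 178.0], [454.0, 256.0], [500.0, 258.0], [504.0, 178.0]]
stamp_rest 0.64 [336. 195.  66.  43.] [[501.0, 333.0], [470.0, 295.0], [485.0, 377.0], [532.0, 373.0], [517.0, 289.0]]
1.7833 [0.4292 0.2316 0.2997] [ 0.094 -0.021  0.052  0.028  0.002  0.079]
go delta_mm [-82.1 -73.   -0.1] dr [-0.01  0.1   0.21] yaw now 75.21 pos [0.4292 0.2316 0.2997] t 1.7833
go delta_mm [ -93.6 -390.6   -0. ] dr [-0.    0.11 15.21] yaw now 75.21 pos [0.4292 0.2316 0.2997] t 1.7833
```

View pics/w1.png

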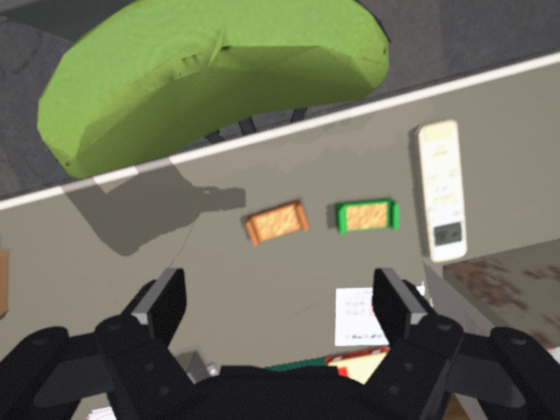

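To row units: -0.127 m / 0.5 = -0.254, -0.076 m / 0.5 = -0.152.

carry_out(deltas=[{"delta_pos":[-0.152,-0.254,0],"dr":[0,0,0],"hand":0.085},{"delta_pos":[-0.152,-0.254,0],"dr":[0,0,0],"hand":0.085},{"delta_pos":[-0.152,-0.254,0],"dr":[0,0,0],"hand":0.085},{"delta_pos":[-0.152,-0.254,0],"dr":[0,0,0],"hand":0.085},{"delta_pos":[-0.152,-0.254,0],"dr":[0,0,0],"hand":0.085}])

```text
time_s: 2.2
ee_pos: [0.4686, 0.09, 0.2993]
tool_rot: [0.0, 0.128, 0.992, -0.0]
contact_force: [0.6, 0.5, -0.2]
opening: 0.0848
gripper_force: 0.0
```

```bash
python3 look.py w2 stamp_rest ink_dock
```

```text
stamp_rest 0.95 [438. 135.  77.  40.] [[501.0, 334.0], [473.0, 286.0], [489.0, 381.0], [530.0, 383.0], [514.0, 285.0]]
ink_dock 0.71 [230. 306.  81.  64.] [[705.0, 13.0], [660.0, -44.0], [644.0, 65.0], [751.0, 73.0], [771.0, -43.0]]
2.35 [0.4673 0.0938 0.2995] [ 0.025 -0.002  0.001  0.001 -0.001 -0.003]
```

To row units: -0.138 m / 0.5 = -0.276, -0.015 m / 0.5 = -0.03.

carry_out(deltas=[{"delta_pos":[-0.276,-0.03,0],"dr":[0,0,0],"hand":0.085},{"delta_pos":[-0.276,-0.03,0],"dr":[0,0,0],"hand":0.085},{"delta_pos":[-0.276,-0.03,0],"dr":[0,0,0],"hand":0.085},{"delta_pos":[-0.276,-0.03,0],"dr":[0,0,0],"hand":0.085},{"delta_pos":[-0.276,-0.03,0],"dr":[0,0,0],"hand":0.085}])

```text
time_s: 2.77
ee_pos: [0.5996, 0.0447, 0.2979]
tool_rot: [-0.001, 0.125, 0.992, -0.0]
contact_force: [-0.8, 0.5, -0.8]
opening: 0.0852
gripper_force: 0.0
```

```bash
python3 look.py w3 ink_dock
python3 - <<'E'
from h import *
a=cv2.imread("pics/w2.png");b=cv2.imread("pics/w3.png")
cv2.imwrite("pics/m1.png",np.hstack([cv2.resize(a,(400,300)),cv2.resize(b,(400,300))]))
E
```

```text
ink_dock 0.89 [234. 219.  87.  94.] [[716.0, 16.0], [666.0, -42.0], [648.0, 55.0], [768.0, 76.0], [792.0, -28.0]]
2.8667 [0.5971 0.0458 0.2991] [ 0.005 -0.032  0.022 -0.001 -0.002 -0.002]
```

View pics/m1.png

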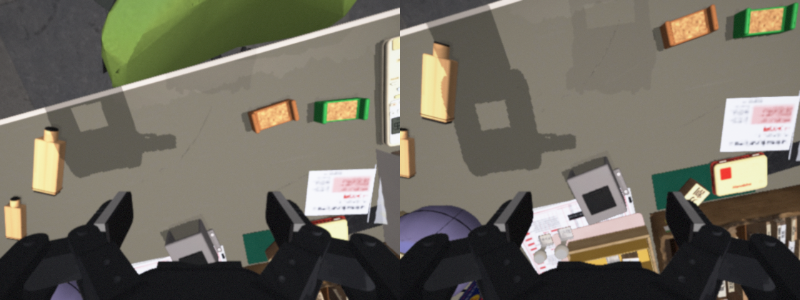

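To row units: -0.134 m / 0.5 = -0.268, 0.05 m / 0.5 = 0.1, 15 degrees / 360 = 0.0417.

carry_out(deltas=[{"delta_pos":[0.026,-0.268,0.1],"dr":[0,0,0.0194],"hand":0.085},{"delta_pos":[0.026,-0.268,0.1],"dr":[0,0,0.0389],"hand":0.085},{"delta_pos":[0.026,-0.268,0.1],"dr":[0,0,0.0417],"hand":0.085},{"delta_pos":[0.026,-0.268,0.1],"dr":[0,0,0.0417],"hand":0.085},{"delta_pos":[0.026,-0.268,0.1],"dr":[0,0,0.0417],"hand":0.085}])

```text
time_s: 3.28
ee_pos: [0.5492, -0.0834, 0.2488]
tool_rot: [-0.001, 0.255, 0.967, -0.0]
contact_force: [0.4, -0.7, 0.4]
opening: 0.0854
gripper_force: 0.0
```

```bash
python3 look.py w4 ink_dock stamp
python3 - <<'E'
from h import *
go([.43,-.18,.25],60)
import pickle
F={n:pickle.load(open(n+".pkl","rb"))[0] for n in ["w1","w2","w3","w4"]}
def crop(n,X):
    f=F[n];p=proj(f,X);x,y=int(p[0])-33,int(p[1])-37;x=min(max(x,0),560-66);y=min(max(y,0),420-74);print(n,x,y)
    return cv2.resize(f["img"][y:y+74,x:x+66],None,fx=4,fy=4,interpolation=cv2.INTER_CUBIC)
rest=[.48,.218,.02];st=[.465,-.2,.02];do=[.70,.01,.03]
m=np.vstack([np.hstack([crop("w1",rest),crop("w2",rest),crop("w4",do)]),np.hstack([crop("w2",st),crop("w4",st),crop("w3",do)])])
print(m.shape);cv2.imwrite("pics/m2.png",m)
E
```

```text
ink_dock 0.77 [367. 212. 114. 103.] [[720.0, 13.0], [662.0, -45.0], [647.0, 52.0], [779.0, 73.0], [802.0, -31.0]]
stamp 0.76 [ 96. 244.  40.  72.] [[550.0, -311.0], [505.0, -311.0], [516.0, -273.0], [598.0, -311.0], [587.0, -351.0]]
stamp 0.65 [121. 108.  56. 120.] [[459.0, -195.0], [395.0, -189.0], [413.0, -143.0], [530.0, -202.0], [510.0, -253.0]]
stamp 0.44 [365. 212. 116. 101.] [[720.0, 13.0], [662.0, -45.0], [647.0, 51.0], [779.0, 72.0], [802.0, -31.0]]
stamp 0.19 [480.   0.  30.  13.] [[498.0, 180.0], [486.0, 169.0], [500.0, 195.0], [511.0, 191.0], [496.0, 166.0]]
3.4333 [ 0.5514 -0.0806  0.2506] [ 0.014  0.005 -0.014 -0.001 -0.002 -0.002]
go delta_mm [  57.1 -146.2    0.4] dr [0.04 0.07 0.65] yaw now 60.65 pos [ 0.5514 -0.0806  0.2506] t 3.4333
w1 244 183
w2 348 124
w4 380 225
w2 32 194
w4 114 136
w3 239 223
(592, 792, 3)
```

View pics/m2.png

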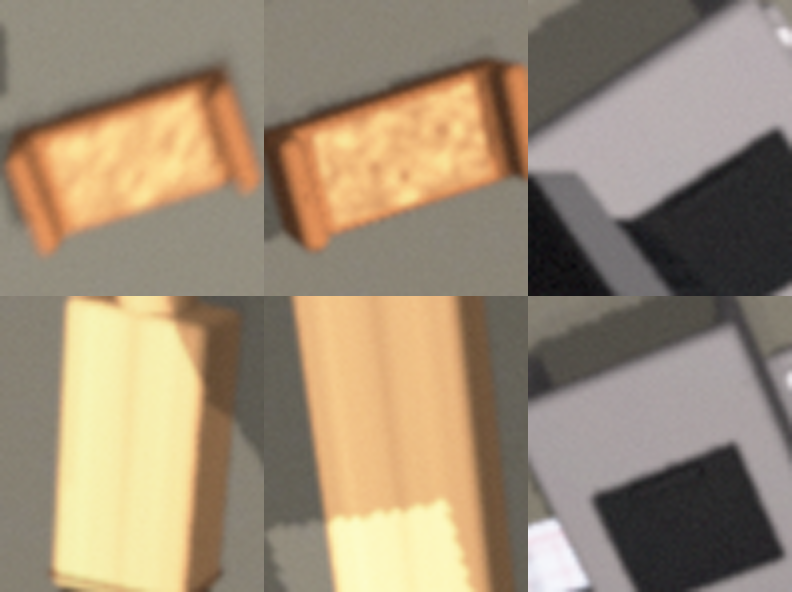

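To row units: -0.146 m / 0.5 = -0.292, 0.055 m / 0.5 = 0.11, 0.6 degrees / 360 = 0.0017.

carry_out(deltas=[{"delta_pos":[0.11,-0.292,0],"dr":[0,0,0.0017],"hand":0.085},{"delta_pos":[0.11,-0.292,0],"dr":[0,0,0.0017],"hand":0.085},{"delta_pos":[0.11,-0.292,0],"dr":[0,0,0.0017],"hand":0.085},{"delta_pos":[0.11,-0.292,0],"dr":[0,0,0.0017],"hand":0.085},{"delta_pos":[0.11,-0.292,0],"dr":[0,0,0.0017],"hand":0.085}])

```text
time_s: 3.85
ee_pos: [0.4296, -0.1832, 0.2505]
tool_rot: [0.0, 0.26, 0.966, -0.001]
contact_force: [1.0, 0.9, 0.4]
opening: 0.0849
gripper_force: 0.0
```

```bash
python3 look.py w5 stamp
cat > fit.py <<'E'
import pickle
from h import *
from scipy.optimize import differential_evolution as DE
def box(x0,x1,y0,y1,z0,z1): return np.array([[x,y,z] for x in(x0,x1) for y in(y0,y1) for z in(z0,z1)])/1000
th=np.linspace(0,2*np.pi,24)
cyl=np.array([[x,11*np.cos(t),12+11*np.sin(t)] for x in(-65,-43) for t in th])/1000
MOD={"rest":[box(-18,18,-38,-30,0,34),box(-18,18,30,38,0,34),box(-18,18,-30,30,0,20)],
 "stamp":[box(-43,61,-22,22,0,24),box(61,65,-20,20,2,22),cyl],
 "dock":[box(0,100,-39,39,0,54),box(32,100,-52,52,0,4)]}
S=4
def sil(f,mod,q,roi):
    A=R.from_euler('z',q[2],degrees=True).as_matrix();x,y,w,h=roi;im=np.zeros((h*S,w*S),np.uint8)
    for b in MOD[mod]:
        X=b@A.T+[q[0],q[1],q[3]]
        p=np.array([proj(f,v) for v in X]);p=((p+.5-[x,y])*S-.5)
        cv2.fillConvexPoly(im,cv2.convexHull(np.round(p).astype(np.int32)),1)
    return im
def fit(mod,views,q0,dz=.02,dyaw=20,dxy=.02):
    V=[]
    for f,m in views:
        x,y,w,h=cv2.boundingRect(cv2.findNonZero(m));x-=15;y-=15;w+=30;h+=30;x=max(x,0);y=max(y,0);c=m[y:y+h,x:x+w];h,w=c.shape
        V.append((f,cv2.resize(c,None,fx=S,fy=S,interpolation=cv2.INTER_NEAREST),(x,y,w,h)))
    cost=lambda q:sum((sil(f,mod,q,r)!=m).sum() for f,m,r in V)/sum(m.sum() for _,m,_ in V)
    q0=np.array(q0);d=np.array([dxy,dxy,dyaw,dz])
    r=DE(cost,list(zip(q0-d,q0+d)),maxiter=50,popsize=10,seed=1,tol=1e-4)
    print(mod,np.round(r.x,4),"cost",round(r.fun,3));return r.x
def load(n,t,near):
    f,o=pickle.load(open(n+".pkl","rb"));p=proj(f,near);best=None
    for tt,m in o:
        if tt==t:
            c=np.argwhere(m).mean(0)[::-1];d=np.linalg.norm(c-p)
            if best is None or d<best[0]: best=(d,m.astype(np.uint8))
    return f,best[1]
def colour(n,near,rad,lo,hi):
    f=pickle.load(open(n+".pkl","rb"))[0];p=proj(f,near)
    m=cv2.inRange(cv2.cvtColor(f["img"],cv2.COLOR_BGR2HSV),lo,hi);c=np.zeros_like(m);cv2.circle(c,tuple(int(v) for v in p),rad,255,-1)
    m=cv2.morphologyEx(m&c,cv2.MORPH_CLOSE,np.ones((3,3)));n_,l,s,_=cv2.connectedComponentsWithStats(m);return f,(l==1+np.argmax(s[1:,4])).astype(np.uint8)
E
python3 - <<'E'
from fit import *
rest=[.48,.218,.02];st=[.465,-.2,.02];do=[.716,.016,.03]
fit("stamp",[load("w5","stamp",st),load("w4","stamp",st)],[.465,-.2,-30,0])
wd=((5,70,60),(25,255,255))
fit("stamp",[colour("w5",st,110,*wd),colour("w4",st,75,*wd),colour("w2",st,60,*wd)],[.465,-.2,-30,0])
fit("rest",[colour("w1",rest,50,*wd),colour("w2",rest,40,*wd)],[.48,.218,0,0])
fit("rest",[load("w1","stamp_rest",rest)],[.48,.218,0,0],dz=.001)
fit("dock",[load("w3","ink_dock",do)],[.665,.013,5,0],dz=.0005)
fit("dock",[load("w3","ink_dock",do),load("w2","ink_dock",do)],[.665,.013,5,0],dz=.01)
E
```

```text
stamp 0.8 [221. 285.  29.  69.] [[549.0, -316.0], [500.0, -309.0], [513.0, -279.0], [602.0, -323.0], [588.0, -356.0]]
stamp 0.68 [259. 157.  41. 113.] [[456.0, -197.0], [391.0, -185.0], [412.0, -148.0], [528.0, -211.0], [505.0, -252.0]]
3.95 [ 0.4321 -0.1816  0.2504] [ 0.032  0.019 -0.016  0.002  0.     0.005]
stamp [ 4.60200e-01 -1.99300e-01 -2.91777e+01 -3.10000e-03] cost 0.046
stamp [ 4.59700e-01 -1.98900e-01 -2.91121e+01 -1.60000e-03] cost 0.706
rest [0.4811 0.2173 3.7218 0.0048] cost 0.065
rest [ 4.8040e-01  2.1880e-01  4.0476e+00 -1.0000e-03] cost 0.043
dock [ 6.6170e-01  6.4000e-03  7.6765e+00 -4.0000e-04] cost 0.151
dock [ 6.6670e-01  4.2000e-03  8.6985e+00 -9.9000e-03] cost 0.299
```

View pics/w5.png

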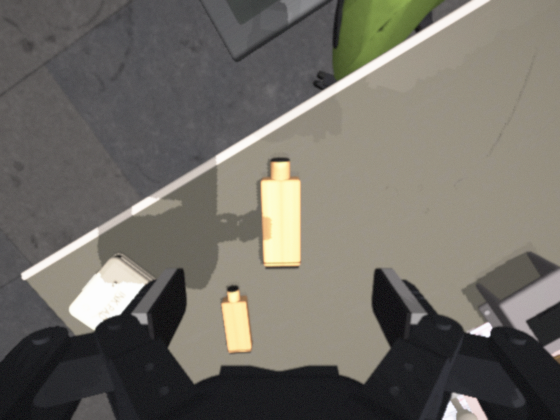

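Run:
```python
from fit import *
F={n:pickle.load(open(n+".pkl","rb"))[0] for n in ["w3","w4","w5"]}
c=lambda n,o,u:(F[n],((u[0]+.5)/4-.5+o[0],(u[1]+.5)/4-.5+o[1]))
A3=c("w3",(239,223),(205,29));A4=c("w4",(380,225),(216,4))
B3=c("w3",(239,223),(67,199));B4=c("w4",(380,225),(100,222))
C3=c("w3",(239,223),(209,149));C4=c("w4",(380,225),(250,132))
for n,a,b in[("roof+y",A3,A4),("sqL",B3,B4),("sqR",C3,C4)]: print(n,np.round(tri([a,b]),4),np.round(onz(*a,.054),4),np.round(onz(*b,.054),4))
print("yaw sq",yawof(tri([B3,B4]),tri([C3,C4]))-90)
e=c("w3",(239,223),(2,103));print("edge yaw w3",yawof(onz(*e,.054),onz(*A3,.054))-90)
e=c("w4",(380,225),(2,135));print("edge yaw w4",yawof(onz(*e,.054),onz(*A4,.054))-90)
def crop(n,X,s=4,w=96,h=74):
    f=F[n];p=proj(f,X);x,y=int(p[0])-w//2,int(p[1])-h//2;x=min(max(x,0),560-w);y=min(max(y,0),420-h);print(n,x,y)
    return cv2.resize(f["img"][y:y+h,x:x+w],None,fx=s,fy=s,interpolation=cv2.INTER_CUBIC)
cv2.imwrite("pics/m3.png",np.vstack([np.hstack([crop("w3",[.69,.01,.04]),crop("w4",[.67,.0,.04])]),np.hstack([crop("w5",[.67,.01,.04]),crop("w3",[.74,.01,.04])])]))
# grasp
q=np.array([.460,-.199]);u=np.array([np.cos(np.radians(-29.1)),np.sin(np.radians(-29.1))]);g=q-.030*u;print(g)
go([*g,.12],60.9);go([*g,.030],60.9)
```

```text
roof+y [0.661  0.0428 0.0437] [0.6563 0.044  0.054 ] [0.6566 0.0395 0.054 ]
sqL [ 0.7003 -0.0113  0.0536] [ 0.7003 -0.0114  0.054 ] [ 0.6997 -0.0113  0.054 ]
sqR [0.6972 0.0352 0.0497] [0.6948 0.0358 0.054 ] [0.6947 0.0339 0.054 ]
yaw sq 3.8012697197519714
edge yaw w3 6.768470126434593
edge yaw w4 5.840540466624077
w3 222 219
w4 350 211
w5 464 248
w3 231 253
[ 0.43378683 -0.18440994]
go delta_mm [ -2.6  -1.6 130.4] dr [ 0.01  0.11 -0.92] yaw now 59.98 pos [ 0.4321 -0.1816  0.2504] t 3.95
go delta_mm [ -2.4  -1.6 220.4] dr [ 0.01  0.11 -0.92] yaw now 59.98 pos [ 0.4321 -0.1816  0.2504] t 3.95
```

View pics/m3.png

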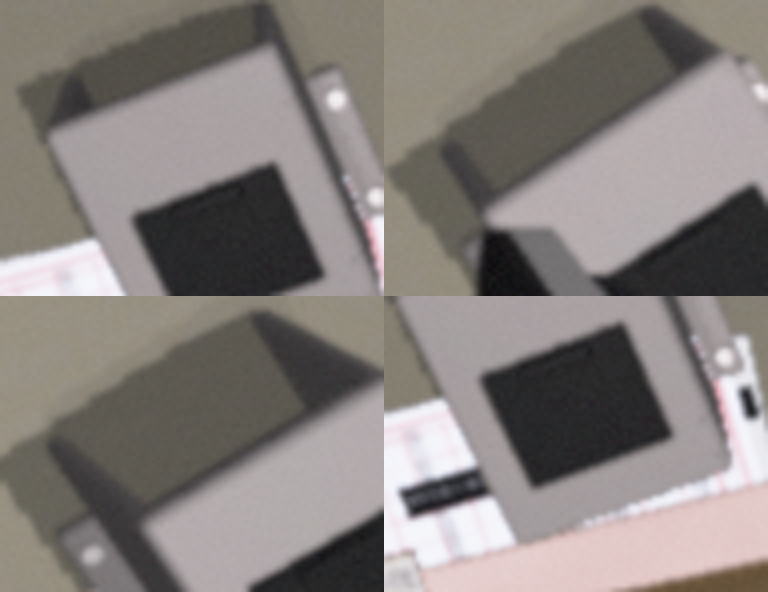

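Run:
```python
from fit import *
F={n:pickle.load(open(n+".pkl","rb"))[0] for n in ["w3","w4","w5"]}
O={"w3":(222,219),"w4":(350,211),"w5":(464,248)}
c=lambda n,u:(F[n],((u[0]+.5)/4-.5+O[n][0],(u[1]+.5)/4-.5+O[n][1]))
L=[c("w3",(50,133)),c("w4",(103,212)),c("w5",(145,225))];Rr=[c("w3",(275,43)),c("w4",(343,53))]
fl=[c("w4",(61,142)),c("w5",(52,141))];fr=[c("w3",(265,3)),c("w4",(261,8)),c("w5",(258,17))]
for n,o,z in[("L",L,.054),("R",Rr,.054),("fl",fl,0),("fr",fr,0)]: print(n,np.round(tri(o),4),[np.round(onz(*x,z)[:2],4).tolist() for x in o])
l=np.mean([onz(*x,.054) for x in L],0);r=np.mean([onz(*x,.054) for x in Rr],0);a=np.mean([onz(*x,0) for x in fl],0);b=np.mean([onz(*x,0) for x in fr],0)
print((l+r)/2,yawof(l,r)-90,np.linalg.norm(l-r),(a+b)/2,yawof(a,b)-90,np.linalg.norm(a-b))
```

```text
L [ 0.6693 -0.0305  0.0481] [[0.667, -0.0292], [0.6662, -0.0307], [0.6633, -0.0326]]
R [0.6589 0.044  0.0469] [[0.6558, 0.0447], [0.6557, 0.0418]]
fl [ 0.6683 -0.0293  0.0019] [[0.6693, -0.0292], [0.6699, -0.0287]]
fr [ 6.601e-01  4.160e-02 -2.000e-04] [[0.6598, 0.0421], [0.6597, 0.0411], [0.6606, 0.0416]]
[0.66062707 0.0062071  0.054     ] 7.491486953329286 0.0747271421479385 [0.66481597 0.00633199 0.        ] 7.714140810861068 0.07121482329599918
```

To row units: 0.15 m / 0.5 = 0.3, 0.12 m / 0.5 = 0.24, -0.9 degrees / 360 = -0.0025.

carry_out(deltas=[{"delta_pos":[-0.004,-0.002,0.08],"dr":[0,0,-0.0025],"hand":0.085},{"delta_pos":[-0.004,-0.002,0.16],"dr":[0,0,-0.0025],"hand":0.085},{"delta_pos":[-0.004,-0.002,0.24],"dr":[0,0,-0.0025],"hand":0.085},{"delta_pos":[-0.004,-0.002,0.3],"dr":[0,0,-0.0025],"hand":0.085},{"delta_pos":[-0.004,-0.002,0.3],"dr":[0,0,-0.0025],"hand":0.085}])

```text
time_s: 4.37
ee_pos: [0.4323, -0.1813, 0.0953]
tool_rot: [-0.004, 0.25, 0.968, 0.002]
contact_force: [-0.2, 0.4, -1.1]
opening: 0.0851
gripper_force: 0.0
```

```bash
python3 look.py w6 stamp
python3 - <<'E'
from fit import *
st=[.46,-.199,.012]
fit("stamp",[load("w6","stamp",st)],[.46,-.199,-29,0],dz=.0005,dyaw=4,dxy=.01)
g=np.array([.4338,-.1844]);go([*g,.029],60.9)
E
```

```text
stamp 0.87 [242. 181.  72. 185.] [[454.0, -196.0], [390.0, -184.0], [411.0, -147.0], [531.0, -210.0], [507.0, -254.0]]
4.4667 [ 0.4343 -0.1832  0.1   ] [-0.012 -0.045 -0.032 -0.001  0.005 -0.001]
stamp [ 4.60500e-01 -1.99100e-01 -2.92169e+01 -4.00000e-04] cost 0.026
go delta_mm [-0.2 -1.3 71. ] dr [ 0.01 -0.02  0.1 ] yaw now 61.0 pos [ 0.4343 -0.1832  0.1   ] t 4.4667
```

carry_out(deltas=[{"delta_pos":[0,-0.002,0.08],"dr":[0,0,0],"hand":0.085},{"delta_pos":[0,-0.002,0.14],"dr":[0,0,0],"hand":0.085},{"delta_pos":[0,-0.002,0.14],"dr":[0,0,0],"hand":0.085},{"delta_pos":[0,-0.002,0.14],"dr":[0,0,0],"hand":0.055},{"delta_pos":[0,-0.002,0.14],"dr":[0,0,0],"hand":0.055}])

```text
time_s: 4.88
ee_pos: [0.4341, -0.1856, 0.0319]
tool_rot: [0.002, 0.251, 0.968, -0.001]
contact_force: [0.9, 0.2, 0.6]
opening: 0.0635
gripper_force: 0.0
```

Run:
```python
from h import *
o=ctrl.observe();print(ctrl.nose_length,o["opening"],o["contact_force"],o["ee_pos"])
```

```text
0.025 0.06350151508995244 [0.90548071 0.16566705 0.63788742] [ 0.43409574 -0.18560959  0.03194477]
```

To row units: 0.004 m / 0.5 = 0.008.

carry_out(deltas=[{"delta_pos":[0,0,0.008],"dr":[0,0,0],"hand":0.055},{"delta_pos":[0,0,0.008],"dr":[0,0,0],"hand":0.036},{"delta_pos":[0,0,0.008],"dr":[0,0,0],"hand":0.036},{"delta_pos":[0,0,0.008],"dr":[0,0,0],"hand":0.036},{"delta_pos":[0,0,0.008],"dr":[0,0,0],"hand":0.036}])

```text
time_s: 5.3
ee_pos: [0.4334, -0.1854, 0.0271]
tool_rot: [0.001, 0.251, 0.968, -0.001]
contact_force: [-0.4, 2.0, 9.0]
opening: 0.0429
gripper_force: 61.6
```

To row units: -0.04 m / 0.5 = -0.08, -0.02 m / 0.5 = -0.04.

carry_out(deltas=[{"delta_pos":[0,0,0],"dr":[0,0,0],"hand":0.036},{"delta_pos":[0,0,0],"dr":[0,0,0],"hand":0.036},{"delta_pos":[0,0,-0.04],"dr":[0,0,0],"hand":0.036},{"delta_pos":[0,0,-0.08],"dr":[0,0,0],"hand":0.036},{"delta_pos":[0,0,-0.08],"dr":[0,0,0],"hand":0.036}])

```text
time_s: 5.72
ee_pos: [0.4339, -0.1859, 0.0689]
tool_rot: [0.003, 0.251, 0.968, -0.001]
contact_force: [0.9, -0.6, -1.1]
opening: 0.043
gripper_force: 61.7
```

```bash
python3 look.py w7 stamp
python3 - <<'E'
from fit import *
o=ctrl.observe();print(o["opening"],o["gripper_force"])
a=np.radians(7.6);u=np.array([np.cos(a),np.sin(a)]);m=np.array([.663,.006])
# tool is ~.030 behind origin; face .065 ahead -> tool-face dist .095
for s in (-.06,):
    p=m+u*(s-.095);print(p);go([*p,.07],97.6)
E
```

```text
stamp 0.85 [226. 202. 102. 172.] [[453.0, -197.0], [396.0, -195.0], [422.0, -149.0], [521.0, -198.0], [490.0, -253.0]]
5.8167 [ 0.4328 -0.1852  0.0662] [ 0.001  0.03   0.02  -0.001 -0.008 -0.001]
0.04274393080883292 61.69459819793701
[ 0.50936159 -0.01449974]
go delta_mm [ 16.2 186.3  -3.9] dr [ -0.05   0.1  -36.73] yaw now 60.87 pos [ 0.4328 -0.1852  0.0662] t 5.8167
```

To row units: 0.186 m / 0.5 = 0.372, 0.016 m / 0.5 = 0.032, -35 degrees / 360 = -0.0972.

carry_out(deltas=[{"delta_pos":[0.006,0.074,-0.008],"dr":[0,0,-0.0194],"hand":0.036},{"delta_pos":[0.012,0.148,-0.008],"dr":[0,0,-0.0389],"hand":0.036},{"delta_pos":[0.02,0.224,-0.008],"dr":[0,0,-0.0583],"hand":0.036},{"delta_pos":[0.026,0.3,-0.008],"dr":[0,0,-0.0778],"hand":0.036},{"delta_pos":[0.032,0.372,-0.008],"dr":[0,0,-0.0972],"hand":0.036}])

```text
time_s: 6.23
ee_pos: [0.5092, -0.0127, 0.0686]
tool_rot: [-0.001, -0.054, 0.999, 0.0]
contact_force: [0.0, -1.0, -1.1]
opening: 0.0427
gripper_force: 61.6
```

To row units: -1.7 degrees / 360 = -0.0047.

carry_out(deltas=[{"delta_pos":[0,0,0],"dr":[0,0,-0.0047],"hand":0.036},{"delta_pos":[0,0,0],"dr":[0,0,-0.0047],"hand":0.036}])

```text
time_s: 6.4
ee_pos: [0.5091, -0.013, 0.0684]
tool_rot: [-0.001, -0.068, 0.998, 0.0]
contact_force: [0.2, -0.6, -1.1]
opening: 0.0426
gripper_force: 61.9
```

```bash
python3 look.py w8 stamp ink_dock
python3 - <<'E'
from fit import *
o=ctrl.observe();M=Q(o["tool_rot"]);t=o["ee_pos"]
st=[t[0]+.03,t[1],.05]
q=fit("stamp",[load("w8","stamp",st)],[t[0]+.03,t[1],7.6,.04],dz=.015,dyaw=5,dxy=.015)
q=fit("stamp",[load("w8","stamp",st)],[t[0]+.03,t[1],7.6,t[2]-.026],dz=.0005,dyaw=5,dxy=.015)
go([*t],97.6)
f=pickle.load(open("w8.pkl","rb"))[0];im=f["img"][200:420,140:420];cv2.imwrite("pics/m4.png",cv2.resize(im,(760,597),interpolation=cv2.INTER_CUBIC))
E
```

```text
6.55 [ 0.5087 -0.0154  0.0689] [-0.012 -0.007 -0.002  0.001  0.001 -0.004]Traceback (most recent call last):
  File "<stdin>", line 4, in <module>
  File "fit.py", line 33, in load
    return f,best[1]
             ~~~~^^^
TypeError: 'NoneType' object is not subscriptable
```

Run:
```python
from fit import *
t=np.array([.4328,-.1852,.0662]);st=[.46,-.2,.05];v=[load("w7","stamp",st)]
for dz in(.015,.0005):
    q=fit("stamp",v,[.459,-.2,-29,.040],dz=dz,dyaw=5,dxy=.015)
    a=np.radians(-29.13);r=np.array([[np.cos(a),np.sin(a)],[-np.sin(a),np.cos(a)]])@(q[:2]-t[:2]);print("stamp rel tool (stamp axes)",r)
f=ctrl.grab_frame("scene")
for t in["stamp","ink_dock"]:
  for r in ctrl.regions_of(f,t): print(t,r["p"],np.round(r["rect"]))
f=ctrl.grab_frame("top")
for t in["stamp","ink_dock"]:
  for r in ctrl.regions_of(f,t): print(t,r["p"],np.round(r["rect"]))
```

```text
stamp [  0.4622  -0.2011 -28.4119   0.0378] cost 0.142
stamp rel tool (stamp axes) [0.03342798 0.00041062]
stamp [  0.4617  -0.2009 -28.3928   0.0396] cost 0.148
stamp rel tool (stamp axes) [0.03294079 0.00034043]
stamp 0.81 [233. 213.  53.  37.]
stamp 0.65 [315. 339.  45.  18.]
ink_dock 0.92 [292. 186.  51.  51.]
stamp 0.78 [409. 194.  22.  35.]
stamp 0.69 [300. 193.  16.  10.]
ink_dock 0.58 [280. 135.  35.  39.]
ink_dock 0.57 [186. 130.  35.  28.]
ink_dock 0.24 [300. 194.  14.   9.]
```

View pics/w8.png

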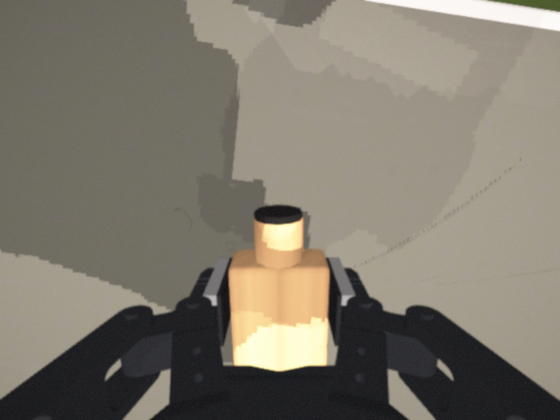

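To row units: -0.09 m / 0.5 = -0.18, -0.07 m / 0.5 = -0.14.

carry_out(deltas=[{"delta_pos":[-0.04,0,0.074],"dr":[0,0,0],"hand":0.036},{"delta_pos":[-0.09,0.001,0.074],"dr":[0,0,0],"hand":0.036},{"delta_pos":[-0.14,0.001,0.074],"dr":[0,0,0],"hand":0.036},{"delta_pos":[-0.18,0.001,0.074],"dr":[0,0,0],"hand":0.036},{"delta_pos":[-0.18,0.001,0.074],"dr":[0,0,0],"hand":0.036}])

```text
time_s: 7.27
ee_pos: [0.6015, -0.0026, 0.0325]
tool_rot: [0.002, -0.066, 0.998, -0.0]
contact_force: [-1.4, 0.6, -1.5]
opening: 0.0426
gripper_force: 62.1
```

To row units: -0.026 m / 0.5 = -0.052, -0.02 m / 0.5 = -0.04.

carry_out(deltas=[{"delta_pos":[-0.02,0,0],"dr":[0,0,0],"hand":0.036},{"delta_pos":[-0.04,0,0],"dr":[0,0,0],"hand":0.036},{"delta_pos":[-0.052,0,0],"dr":[0,0,0],"hand":0.036},{"delta_pos":[-0.052,0,0],"dr":[0,0,0],"hand":0.036}])

```text
time_s: 7.6
ee_pos: [0.6246, 0.0009, 0.0325]
tool_rot: [0.0, -0.066, 0.998, -0.0]
contact_force: [-1.4, -0.8, -1.9]
opening: 0.0426
gripper_force: 62.1
```

To row units: -0.004 m / 0.5 = -0.008.

carry_out(deltas=[{"delta_pos":[-0.008,0,0],"dr":[0,0,0],"hand":0.036},{"delta_pos":[-0.008,0,0],"dr":[0,0,0],"hand":0.036}])

```text
time_s: 7.77
ee_pos: [0.6278, 0.0015, 0.0324]
tool_rot: [-0.0, -0.066, 0.998, 0.0]
contact_force: [0.1, 0.2, -0.4]
opening: 0.0427
gripper_force: 62.1
```

To row units: -0.004 m / 0.5 = -0.008.

carry_out(deltas=[{"delta_pos":[-0.008,0,0],"dr":[0,0,0],"hand":0.036},{"delta_pos":[-0.008,0,0],"dr":[0,0,0],"hand":0.036}])

```text
time_s: 7.93
ee_pos: [0.6316, 0.0021, 0.0323]
tool_rot: [-0.001, -0.066, 0.998, 0.0]
contact_force: [-3.9, -0.3, -0.7]
opening: 0.0428
gripper_force: 62.1
```

To row units: -0.003 m / 0.5 = -0.006.

carry_out(deltas=[{"delta_pos":[-0.006,0,0],"dr":[0,0,0],"hand":0.036},{"delta_pos":[-0.006,0,0],"dr":[0,0,0],"hand":0.036}])

```text
time_s: 8.1
ee_pos: [0.6346, 0.0025, 0.0323]
tool_rot: [-0.001, -0.066, 0.998, 0.0]
contact_force: [-5.0, -0.9, -0.8]
opening: 0.0427
gripper_force: 62.2
```

To row units: -0.003 m / 0.5 = -0.006.

carry_out(deltas=[{"delta_pos":[-0.006,0,0],"dr":[0,0,0],"hand":0.036},{"delta_pos":[-0.006,0,0],"dr":[0,0,0],"hand":0.036}])

```text
time_s: 8.27
ee_pos: [0.636, 0.0028, 0.032]
tool_rot: [-0.003, -0.066, 0.998, 0.0]
contact_force: [-13.5, -3.2, 3.5]
opening: 0.0429
gripper_force: 62.7
```

To row units: -0.001 m / 0.5 = -0.002.

carry_out(deltas=[{"delta_pos":[-0.002,0,0],"dr":[0,0,0],"hand":0.036},{"delta_pos":[-0.002,0,0],"dr":[0,0,0],"hand":0.036},{"delta_pos":[-0.002,0,0],"dr":[0,0,0],"hand":0.036},{"delta_pos":[-0.002,0,0],"dr":[0,0,0],"hand":0.036},{"delta_pos":[-0.002,0,0],"dr":[0,0,0],"hand":0.036}])

```text
time_s: 8.68
ee_pos: [0.6361, 0.0028, 0.032]
tool_rot: [-0.004, -0.066, 0.998, 0.0]
contact_force: [-16.6, -3.6, 2.9]
opening: 0.0429
gripper_force: 62.8
```

carry_out(deltas=[{"delta_pos":[0,0,0],"dr":[0,0,0],"hand":0.036},{"delta_pos":[0,0,0],"dr":[0,0,0],"hand":0.036},{"delta_pos":[0,0,0],"dr":[0,0,0],"hand":0.036},{"delta_pos":[0,0,0],"dr":[0,0,0],"hand":0.036},{"delta_pos":[0,0,0],"dr":[0,0,0],"hand":0.036}])

```text
time_s: 9.1
ee_pos: [0.6361, 0.0028, 0.032]
tool_rot: [-0.004, -0.066, 0.998, 0.0]
contact_force: [-16.9, -2.2, 4.5]
opening: 0.0431
gripper_force: 62.8
```

To row units: 0.135 m / 0.5 = 0.27, -0.03 m / 0.5 = -0.06.

carry_out(deltas=[{"delta_pos":[0.04,0,0],"dr":[0,0,0],"hand":0.036},{"delta_pos":[0.11,0,0],"dr":[0,0,0],"hand":0.036},{"delta_pos":[0.18,0,0],"dr":[0,0,0],"hand":0.036},{"delta_pos":[0.25,0,-0.02],"dr":[0,0,0],"hand":0.036},{"delta_pos":[0.27,0,-0.06],"dr":[0,0,0],"hand":0.036}])

```text
time_s: 9.52
ee_pos: [0.4999, -0.0143, 0.061]
tool_rot: [-0.004, -0.066, 0.998, 0.001]
contact_force: [1.2, -0.2, -0.8]
opening: 0.0424
gripper_force: 62.1
```

To row units: 35 degrees / 360 = 0.0972.

carry_out(deltas=[{"delta_pos":[0,0,0],"dr":[0,0,0.0194],"hand":0.036},{"delta_pos":[0,0,0],"dr":[0,0,0.0389],"hand":0.036},{"delta_pos":[0,0,0],"dr":[0,0,0.0583],"hand":0.036},{"delta_pos":[0,0,0],"dr":[0,0,0.0778],"hand":0.036},{"delta_pos":[0,0,0],"dr":[0,0,0.0972],"hand":0.036}])

```text
time_s: 9.93
ee_pos: [0.506, -0.0149, 0.063]
tool_rot: [0.001, 0.24, 0.971, 0.0]
contact_force: [-1.0, -1.1, -0.6]
opening: 0.043
gripper_force: 62.3
```

To row units: 35 degrees / 360 = 0.0972.

carry_out(deltas=[{"delta_pos":[0,0,0],"dr":[0,0,0.0194],"hand":0.036},{"delta_pos":[0,0,0],"dr":[0,0,0.0389],"hand":0.036},{"delta_pos":[0,0,0],"dr":[0,0,0.0583],"hand":0.036},{"delta_pos":[0,0,0],"dr":[0,0,0.0778],"hand":0.036},{"delta_pos":[0,0,0],"dr":[0,0,0.0972],"hand":0.036}])

```text
time_s: 10.35
ee_pos: [0.506, -0.0149, 0.0629]
tool_rot: [0.001, 0.521, 0.854, 0.001]
contact_force: [-0.6, -0.3, -1.1]
opening: 0.0427
gripper_force: 62.3
```

To row units: 35 degrees / 360 = 0.0972.

carry_out(deltas=[{"delta_pos":[0,0,0],"dr":[0,0,0.0194],"hand":0.036},{"delta_pos":[0,0,0],"dr":[0,0,0.0389],"hand":0.036},{"delta_pos":[0,0,0],"dr":[0,0,0.0583],"hand":0.036},{"delta_pos":[0,0,0],"dr":[0,0,0.0778],"hand":0.036},{"delta_pos":[0,0,0],"dr":[0,0,0.0972],"hand":0.036}])

```text
time_s: 10.77
ee_pos: [0.506, -0.0149, 0.0629]
tool_rot: [0.001, 0.753, 0.658, 0.001]
contact_force: [-0.4, -0.1, -1.4]
opening: 0.0423
gripper_force: 62.3
```

To row units: 35 degrees / 360 = 0.0972.

carry_out(deltas=[{"delta_pos":[0,0,0],"dr":[0,0,0.0194],"hand":0.036},{"delta_pos":[0,0,0],"dr":[0,0,0.0389],"hand":0.036},{"delta_pos":[0,0,0],"dr":[0,0,0.0583],"hand":0.036},{"delta_pos":[0,0,0],"dr":[0,0,0.0778],"hand":0.036},{"delta_pos":[0,0,0],"dr":[0,0,0.0972],"hand":0.036}])

```text
time_s: 11.18
ee_pos: [0.506, -0.0149, 0.0629]
tool_rot: [0.001, 0.916, 0.4, 0.001]
contact_force: [0.1, -0.7, -1.7]
opening: 0.0433
gripper_force: 62.3
```

To row units: 35 degrees / 360 = 0.0972.

carry_out(deltas=[{"delta_pos":[0,0,0],"dr":[0,0,0.0194],"hand":0.036},{"delta_pos":[0,0,0],"dr":[0,0,0.0389],"hand":0.036},{"delta_pos":[0,0,0],"dr":[0,0,0.0583],"hand":0.036},{"delta_pos":[0,0,0],"dr":[0,0,0.0778],"hand":0.036},{"delta_pos":[0,0,0],"dr":[0,0,0.0972],"hand":0.036}])

```text
time_s: 11.6
ee_pos: [0.506, -0.0149, 0.0629]
tool_rot: [0.0, 0.994, 0.106, 0.001]
contact_force: [-0.1, -0.4, -0.6]
opening: 0.0427
gripper_force: 62.3
```

Run:
```python
from h import *
print(ctrl.observe()["qpos"])
a=np.radians(7.6);u=np.array([np.cos(a),np.sin(a)]);m=np.array([.663,.006])
go([*(m-.12*u),.04],97.6-180)
```

```text
[-2.63801212e-01  5.40199060e-01  1.68522839e+00  3.46279355e-04
  9.13493063e-01  1.09348477e+00]
go delta_mm [38.2  3.1 23. ] dr [ 0.05 -0.15  4.62] yaw now -77.78 pos [ 0.506  -0.0149  0.0629] t 11.6
```

To row units: 0.038 m / 0.5 = 0.076, 0.034 m / 0.5 = 0.068, 4.6 degrees / 360 = 0.0128.

carry_out(deltas=[{"delta_pos":[0.076,0.006,0.04],"dr":[0,0,0.0128],"hand":0.036},{"delta_pos":[0.076,0.006,0.056],"dr":[0,0,0.0128],"hand":0.036},{"delta_pos":[0.076,0.006,0.068],"dr":[0,0,0.0128],"hand":0.036},{"delta_pos":[0.076,0.006,0.068],"dr":[0,0,0.0128],"hand":0.036}])

```text
time_s: 11.93
ee_pos: [0.5433, -0.0094, 0.028]
tool_rot: [0.0, 0.998, 0.07, 0.0]
contact_force: [-0.6, 0.4, -1.1]
opening: 0.0429
gripper_force: 62.1
```

To row units: 0.0015 m / 0.5 = 0.003.

carry_out(deltas=[{"delta_pos":[0,0,0.003],"dr":[0,0,0],"hand":0.036},{"delta_pos":[0,0,0.003],"dr":[0,0,0],"hand":0.036}])

```text
time_s: 12.1
ee_pos: [0.5427, -0.0095, 0.0274]
tool_rot: [0.0, 0.998, 0.07, 0.0]
contact_force: [0.5, -0.4, -0.7]
opening: 0.0428
gripper_force: 62.2
```

carry_out(deltas=[{"delta_pos":[0,0,0.002],"dr":[0,0,0],"hand":0.036},{"delta_pos":[0,0,0.002],"dr":[0,0,0],"hand":0.036}])

```text
time_s: 12.27
ee_pos: [0.5427, -0.0095, 0.0272]
tool_rot: [0.0, 0.998, 0.07, 0.0]
contact_force: [-0.8, 0.7, 8.7]
opening: 0.0425
gripper_force: 63.1
```

To row units: -0.001 m / 0.5 = -0.002.

carry_out(deltas=[{"delta_pos":[0,0,-0.002],"dr":[0,0,0],"hand":0.075},{"delta_pos":[0,0,-0.002],"dr":[0,0,0],"hand":0.075},{"delta_pos":[0,0,-0.002],"dr":[0,0,0],"hand":0.075},{"delta_pos":[0,0,-0.002],"dr":[0,0,0],"hand":0.075},{"delta_pos":[0,0,-0.002],"dr":[0,0,0],"hand":0.075}])

```text
time_s: 12.68
ee_pos: [0.5428, -0.0095, 0.027]
tool_rot: [-0.0, 0.998, 0.07, -0.0]
contact_force: [-0.7, 0.0, -0.2]
opening: 0.0752
gripper_force: 0.0
```

To row units: -0.073 m / 0.5 = -0.146, -0.065 m / 0.5 = -0.13.

carry_out(deltas=[{"delta_pos":[0,0,-0.06],"dr":[0,0,0],"hand":0.08},{"delta_pos":[0,0,-0.13],"dr":[0,0,0],"hand":0.08},{"delta_pos":[0,0,-0.146],"dr":[0,0,0],"hand":0.08},{"delta_pos":[0,0,-0.146],"dr":[0,0,0],"hand":0.08}])

```text
time_s: 13.02
ee_pos: [0.544, -0.0097, 0.1023]
tool_rot: [0.001, 0.998, 0.07, 0.002]
contact_force: [0.3, 0.7, -0.5]
opening: 0.0802
gripper_force: 0.0
```

```bash
python3 look.py w9 stamp
python3 - <<'E'
from fit import *
q=fit("stamp",[load("w9","stamp",[.51,-.014,.012])],[.513,-.013,187.6,0],dz=.0005,dyaw=6,dxy=.012)
a=np.radians(q[2]);g=q[:2]+.032*np.array([np.cos(a),np.sin(a)]);print(g);go([*g,.026],q[2]-270)
E
```

```text
stamp 0.9 [245. 179.  68. 176.] [[520.0, -12.0], [577.0, 17.0], [583.0, -25.0], [451.0, -47.0], [445.0, 2.0]]
13.1167 [ 0.5425 -0.0094  0.0993] [ 0.001  0.023  0.017  0.001 -0.     0.   ]
stamp [ 5.131000e-01 -1.370000e-02  1.889037e+02 -5.000000e-04] cost 0.03
[ 0.4814358  -0.01866974]
go delta_mm [-61.7   0.8  73.4] dr [-0.02  0.04 -0.93] yaw now -82.03 pos [ 0.5425 -0.0094  0.0993] t 13.1167
```

To row units: 0.0725 m / 0.5 = 0.145, 0.0005 m / 0.5 = 0.001.

carry_out(deltas=[{"delta_pos":[-0.07,0.001,0],"dr":[0,0,0],"hand":0.08},{"delta_pos":[-0.124,0.001,0.05],"dr":[0,0,0],"hand":0.08},{"delta_pos":[-0.124,0.001,0.11],"dr":[0,0,0],"hand":0.08},{"delta_pos":[-0.124,0.001,0.142],"dr":[0,0,0],"hand":0.08},{"delta_pos":[-0.124,0.001,0.145],"dr":[0,0,0],"hand":0.06}])

```text
time_s: 13.53
ee_pos: [0.4792, -0.0181, 0.0239]
tool_rot: [-0.001, 0.998, 0.069, -0.004]
contact_force: [0.2, 0.1, 0.2]
opening: 0.0698
gripper_force: 0.0
```

carry_out(deltas=[{"delta_pos":[0,0,0],"dr":[0,0,0],"hand":0.036},{"delta_pos":[0,0,0],"dr":[0,0,0],"hand":0.036},{"delta_pos":[0,0,0],"dr":[0,0,0],"hand":0.036},{"delta_pos":[0,0,0],"dr":[0,0,0],"hand":0.036},{"delta_pos":[0,0,0],"dr":[0,0,0],"hand":0.036}])

```text
time_s: 13.95
ee_pos: [0.4818, -0.0185, 0.028]
tool_rot: [0.0, 0.998, 0.07, 0.0]
contact_force: [0.6, 1.5, -1.4]
opening: 0.0423
gripper_force: 61.6
```

To row units: -0.006 m / 0.5 = -0.012.

carry_out(deltas=[{"delta_pos":[0,0,0],"dr":[0,0,0],"hand":0.036},{"delta_pos":[0,0,0],"dr":[0,0,0],"hand":0.036},{"delta_pos":[0,0,0],"dr":[0,0,0],"hand":0.036},{"delta_pos":[0,0,-0.012],"dr":[0,0,0],"hand":0.036},{"delta_pos":[0,0,-0.012],"dr":[0,0,0],"hand":0.036}])

```text
time_s: 14.37
ee_pos: [0.4818, -0.0186, 0.0342]
tool_rot: [0.0, 0.998, 0.07, 0.0]
contact_force: [0.9, -0.2, -1.5]
opening: 0.043
gripper_force: 61.7
```

Run:
```python
from h import *
o=ctrl.observe();print(o["opening"],o["gripper_force"],o["contact_force"])
a=np.radians(7.6);u=np.array([np.cos(a),np.sin(a)]);m=np.array([.663,.006])
go([*(m+(.058-.097)*u),.033],97.6-180)
```

```text
0.04304038501211597 61.66995406150818 [ 0.86624217 -0.15025728 -1.49367864]
go delta_mm [143.8   0.5   1.3] dr [ 0.02 -0.04  0.38] yaw now -82.02 pos [ 0.4818 -0.0186  0.0342] t 14.3667
```

To row units: 0.11 m / 0.5 = 0.22, 0.085 m / 0.5 = 0.17, 0.4 degrees / 360 = 0.0011.

carry_out(deltas=[{"delta_pos":[0.05,0,0],"dr":[0,0,0.0011],"hand":0.036},{"delta_pos":[0.11,0,0],"dr":[0,0,0.0011],"hand":0.036},{"delta_pos":[0.17,0.001,0],"dr":[0,0,0.0011],"hand":0.036},{"delta_pos":[0.22,0.001,0],"dr":[0,0,0.0011],"hand":0.036},{"delta_pos":[0.22,0.001,0],"dr":[0,0,0.0011],"hand":0.036}])

```text
time_s: 14.78
ee_pos: [0.5946, -0.0036, 0.0337]
tool_rot: [0.0, 0.998, 0.066, 0.002]
contact_force: [-1.4, -0.4, -1.9]
opening: 0.0429
gripper_force: 61.6
```

To row units: 0.032 m / 0.5 = 0.064, 0.03 m / 0.5 = 0.06.

carry_out(deltas=[{"delta_pos":[0.02,0,0],"dr":[0,0,0],"hand":0.036},{"delta_pos":[0.04,0,0],"dr":[0,0,0],"hand":0.036},{"delta_pos":[0.06,0,0],"dr":[0,0,0],"hand":0.036},{"delta_pos":[0.064,0,0],"dr":[0,0,0],"hand":0.036}])

```text
time_s: 15.12
ee_pos: [0.623, 0.0005, 0.0333]
tool_rot: [0.0, 0.998, 0.066, 0.0]
contact_force: [0.0, -0.6, -1.5]
opening: 0.0431
gripper_force: 61.6
```

carry_out(deltas=[{"delta_pos":[0.008,0,0],"dr":[0,0,0],"hand":0.036},{"delta_pos":[0.008,0,0],"dr":[0,0,0],"hand":0.036}])

```text
time_s: 15.28
ee_pos: [0.626, 0.001, 0.0333]
tool_rot: [-0.0, 0.998, 0.066, -0.0]
contact_force: [0.1, -0.7, -1.6]
opening: 0.043
gripper_force: 61.6
```

carry_out(deltas=[{"delta_pos":[0.006,0,0],"dr":[0,0,0],"hand":0.036},{"delta_pos":[0.006,0,0],"dr":[0,0,0],"hand":0.036}])

```text
time_s: 15.45
ee_pos: [0.6286, 0.0014, 0.0333]
tool_rot: [-0.0, 0.998, 0.066, -0.001]
contact_force: [-3.3, -0.5, -1.5]
opening: 0.0428
gripper_force: 61.6
```

carry_out(deltas=[{"delta_pos":[0.006,0,0],"dr":[0,0,0],"hand":0.036},{"delta_pos":[0.006,0,0],"dr":[0,0,0],"hand":0.036}])

```text
time_s: 15.62
ee_pos: [0.6318, 0.0018, 0.0333]
tool_rot: [-0.0, 0.998, 0.066, -0.001]
contact_force: [-6.0, -0.0, -1.2]
opening: 0.0428
gripper_force: 61.7
```

To row units: 0.002 m / 0.5 = 0.004.

carry_out(deltas=[{"delta_pos":[0.004,0,0],"dr":[0,0,0],"hand":0.036},{"delta_pos":[0.004,0,0],"dr":[0,0,0],"hand":0.036}])

```text
time_s: 15.78
ee_pos: [0.6336, 0.0021, 0.0332]
tool_rot: [-0.0, 0.998, 0.066, -0.001]
contact_force: [-6.5, 0.1, -0.8]
opening: 0.0424
gripper_force: 61.7
```

To row units: 0.002 m / 0.5 = 0.004.

carry_out(deltas=[{"delta_pos":[0.004,0,0],"dr":[0,0,0],"hand":0.036},{"delta_pos":[0.004,0,0],"dr":[0,0,0],"hand":0.036}])

```text
time_s: 15.95
ee_pos: [0.6344, 0.0022, 0.033]
tool_rot: [-0.0, 0.998, 0.066, -0.003]
contact_force: [-12.0, -1.4, 2.1]
opening: 0.0425
gripper_force: 62.1
```

carry_out(deltas=[{"delta_pos":[0.004,0,0],"dr":[0,0,0],"hand":0.036},{"delta_pos":[0.004,0,0],"dr":[0,0,0],"hand":0.036}])

```text
time_s: 16.12
ee_pos: [0.6346, 0.0023, 0.0327]
tool_rot: [-0.0, 0.998, 0.066, -0.005]
contact_force: [-20.6, -3.4, 5.7]
opening: 0.0428
gripper_force: 62.5
```

carry_out(deltas=[{"delta_pos":[0,0,0],"dr":[0,0,0],"hand":0.036},{"delta_pos":[0,0,0],"dr":[0,0,0],"hand":0.036},{"delta_pos":[0,0,0],"dr":[0,0,0],"hand":0.036},{"delta_pos":[0,0,0],"dr":[0,0,0],"hand":0.036},{"delta_pos":[0,0,0],"dr":[0,0,0],"hand":0.036}])

```text
time_s: 16.53
ee_pos: [0.6346, 0.0023, 0.0329]
tool_rot: [-0.0, 0.998, 0.066, -0.005]
contact_force: [-19.4, -3.3, 5.7]
opening: 0.0427
gripper_force: 62.5
```

To row units: -0.05 m / 0.5 = -0.1, -0.02 m / 0.5 = -0.04.

carry_out(deltas=[{"delta_pos":[0,0,0],"dr":[0,0,0],"hand":0.036},{"delta_pos":[0,0,0],"dr":[0,0,0],"hand":0.036},{"delta_pos":[0,0,0],"dr":[0,0,0],"hand":0.036},{"delta_pos":[-0.04,0,0],"dr":[0,0,0],"hand":0.036},{"delta_pos":[-0.1,0,0],"dr":[0,0,0],"hand":0.036}])

```text
time_s: 16.95
ee_pos: [0.59, -0.0042, 0.0337]
tool_rot: [0.0, 0.998, 0.066, 0.002]
contact_force: [-0.7, 0.4, -1.2]
opening: 0.0425
gripper_force: 61.6
```

To row units: -0.11 m / 0.5 = -0.22, -0.1 m / 0.5 = -0.2.

carry_out(deltas=[{"delta_pos":[-0.07,0,0],"dr":[0,0,0],"hand":0.036},{"delta_pos":[-0.14,0,0],"dr":[0,0,0],"hand":0.036},{"delta_pos":[-0.2,0,-0.04],"dr":[0,0,0],"hand":0.036},{"delta_pos":[-0.22,0,-0.1],"dr":[0,0,0],"hand":0.036},{"delta_pos":[-0.22,0,-0.18],"dr":[0,0,0],"hand":0.036}])

```text
time_s: 17.37
ee_pos: [0.4766, -0.0184, 0.1231]
tool_rot: [-0.001, 0.998, 0.065, -0.002]
contact_force: [1.9, -0.3, -1.6]
opening: 0.0425
gripper_force: 61.6
```

Run:
```python
from h import *
o=ctrl.observe();print(o["qpos"],o["opening"]);go([.45,.10,.18],-86.1);go([.4493,.2158,.10],-86.1)
```

```text
[-2.87555431e-01  4.09479064e-01  1.69508299e+00  1.24293047e-04
  1.04215980e+00  1.15214644e+00] 0.04254657295276166
go delta_mm [ -11.2 -121.   -56.5] dr [-0.12  0.27  3.61] yaw now -82.49 pos [ 0.4766 -0.0184  0.1231] t 17.3667
go delta_mm [   3.6 -235.7   23.6] dr [-0.12  0.27  3.61] yaw now -82.49 pos [ 0.4766 -0.0184  0.1231] t 17.3667
```

To row units: -0.121 m / 0.5 = -0.242, -0.09 m / 0.5 = -0.18, 3.6 degrees / 360 = 0.01.

carry_out(deltas=[{"delta_pos":[-0.006,-0.06,-0.03],"dr":[0,0,0.01],"hand":0.036},{"delta_pos":[-0.012,-0.12,-0.06],"dr":[0,0,0.01],"hand":0.036},{"delta_pos":[-0.018,-0.18,-0.09],"dr":[0,0,0.01],"hand":0.036},{"delta_pos":[-0.022,-0.242,-0.112],"dr":[0,0,0.01],"hand":0.036},{"delta_pos":[-0.022,-0.242,-0.112],"dr":[0,0,0.01],"hand":0.036}])

```text
time_s: 17.78
ee_pos: [0.4526, 0.1038, 0.1821]
tool_rot: [-0.001, 0.999, 0.036, 0.003]
contact_force: [0.4, 0.5, -1.2]
opening: 0.0424
gripper_force: 61.7
```

```bash
python3 look.py w10 stamp_rest
python3 - <<'E'
from fit import *
r=[.481,.218,.02];wd=((5,70,60),(25,255,255))
a=load("w10","stamp_rest",r);b=load("w1","stamp_rest",r);print(np.linalg.norm(np.argwhere(a[1]).mean(0)[::-1]-proj(a[0],r)))
fit("rest",[a],[.481,.218,4,0],dz=.0005,dyaw=8)
fit("rest",[a,b,colour("w2",r,40,*wd)],[.481,.218,4,0],dz=.008,dyaw=8)
fit("rest",[a,b,colour("w2",r,40,*wd)],[.481,.218,4,0],dz=.0005,dyaw=8)
fit("rest",[a,b],[.481,.218,4,0],dz=.0005,dyaw=8)
p=proj(a[0],r);x,y=int(p[0])-60,int(p[1])-55;x=max(0,min(x,560-140));y=max(0,min(y,420-110));print(x,y)
cv2.imwrite("pics/m5.png",cv2.resize(a[0]["img"][y:y+110,x:x+140],None,fx=5,fy=5,interpolation=cv2.INTER_CUBIC))
E
```

```text
stamp_rest 0.84 [ 1. 99. 70. 64.] [[499.0, 316.0], [483.0, 355.0], [523.0, 340.0], [514.0, 278.0], [474.0, 291.0]]
stamp_rest 0.58 [101. 138.  99.  48.] [[481.0, 220.0], [458.0, 266.0], [498.0, 262.0], [504.0, 176.0], [465.0, 176.0]]
17.8833 [0.4531 0.1007 0.1802] [-0.042  0.024  0.013 -0.003 -0.002 -0.008]
2.4766119833548306
rest [ 4.8180e-01  2.1880e-01  4.2986e+00 -5.0000e-04] cost 0.045
rest [ 4.8140e-01  2.1920e-01  4.2397e+00 -3.1000e-03] cost 0.039
rest [ 4.8140e-01  2.1880e-01  4.3781e+00 -5.0000e-04] cost 0.052
rest [ 4.814e-01  2.187e-01  4.820e+00 -5.000e-04] cost 0.055
91 108
```

View pics/m5.png

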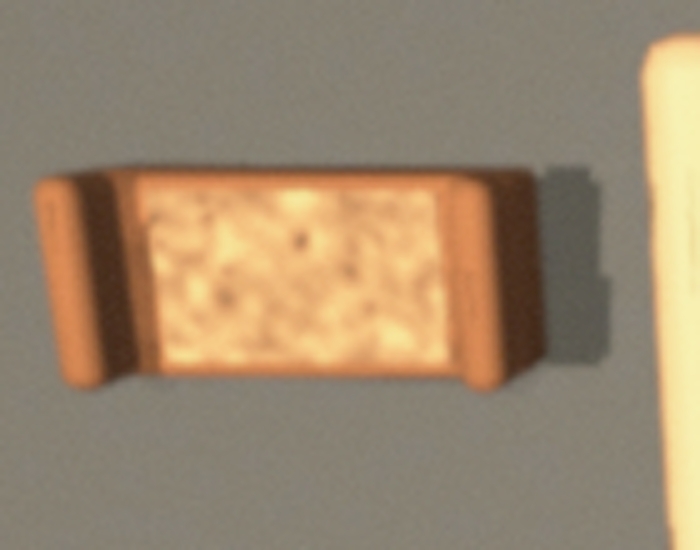

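```bash
python3 -c "
from h import *
go([.4498,.2164,.10],-85.7)"
```

```text
go delta_mm [   4.8 -115.7   80.2] dr [ 0.02 -0.17 -0.2 ] yaw now -85.9 pos [0.4531 0.1007 0.1802] t 17.8833
```

To row units: -0.116 m / 0.5 = -0.232, -0.1 m / 0.5 = -0.2, -0.2 degrees / 360 = -0.0006.

carry_out(deltas=[{"delta_pos":[0.002,-0.07,0],"dr":[0,0,-0.0006],"hand":0.036},{"delta_pos":[0.006,-0.14,0.02],"dr":[0,0,-0.0006],"hand":0.036},{"delta_pos":[0.01,-0.2,0.06],"dr":[0,0,-0.0006],"hand":0.036},{"delta_pos":[0.01,-0.232,0.11],"dr":[0,0,-0.0006],"hand":0.036},{"delta_pos":[0.01,-0.232,0.15],"dr":[0,0,-0.0006],"hand":0.036}])

```text
time_s: 18.3
ee_pos: [0.4497, 0.2176, 0.1028]
tool_rot: [-0.0, 0.999, 0.037, 0.0]
contact_force: [-0.7, -0.2, -1.9]
opening: 0.0429
gripper_force: 61.8
```

carry_out(deltas=[{"delta_pos":[0,0,0],"dr":[0,0,0],"hand":0.036},{"delta_pos":[0,0,0],"dr":[0,0,0],"hand":0.036}])

```text
time_s: 18.47
ee_pos: [0.45, 0.2152, 0.1039]
tool_rot: [0.0, 0.999, 0.036, -0.001]
contact_force: [0.6, 0.3, -0.9]
opening: 0.0426
gripper_force: 61.7
```

```bash
python3 -c "
from h import *
go([.4498,.2164,.055],-85.7)"
```

```text
go delta_mm [-0.  -1.3 48.9] dr [ 0.02  0.1  -0.19] yaw now -85.89 pos [0.45   0.2152 0.1039] t 18.4667
```

To row units: 0.05 m / 0.5 = 0.1, 0.02 m / 0.5 = 0.04, -0.2 degrees / 360 = -0.0006.

carry_out(deltas=[{"delta_pos":[0,-0.002,0.04],"dr":[0,0,-0.0006],"hand":0.036},{"delta_pos":[0,-0.002,0.07],"dr":[0,0,-0.0006],"hand":0.036},{"delta_pos":[0,-0.002,0.09],"dr":[0,0,-0.0006],"hand":0.036},{"delta_pos":[0,-0.002,0.1],"dr":[0,0,-0.0006],"hand":0.036},{"delta_pos":[0,-0.002,0.1],"dr":[0,0,-0.0006],"hand":0.036}])

```text
time_s: 18.88
ee_pos: [0.4502, 0.2163, 0.0548]
tool_rot: [-0.0, 0.999, 0.037, 0.0]
contact_force: [-0.4, -0.2, -1.5]
opening: 0.0424
gripper_force: 61.9
```

To row units: 0.003 m / 0.5 = 0.006, 0.002 m / 0.5 = 0.004.

carry_out(deltas=[{"delta_pos":[0,0,0.004],"dr":[0,0,0],"hand":0.036},{"delta_pos":[0,0,0.006],"dr":[0,0,0],"hand":0.036},{"delta_pos":[0,0,0.006],"dr":[0,0,0],"hand":0.036}])

```text
time_s: 19.13
ee_pos: [0.45, 0.2169, 0.0521]
tool_rot: [-0.0, 0.999, 0.038, 0.001]
contact_force: [0.3, -0.0, -1.2]
opening: 0.0429
gripper_force: 61.9
```

To row units: 0.001 m / 0.5 = 0.002.

carry_out(deltas=[{"delta_pos":[0,0,0.002],"dr":[0,0,0],"hand":0.036},{"delta_pos":[0,0,0.002],"dr":[0,0,0],"hand":0.036}])

```text
time_s: 19.3
ee_pos: [0.4497, 0.2171, 0.0507]
tool_rot: [-0.0, 0.999, 0.038, 0.0]
contact_force: [-0.2, -0.4, -1.2]
opening: 0.0426
gripper_force: 61.9
```

To row units: 0.001 m / 0.5 = 0.002.

carry_out(deltas=[{"delta_pos":[0,0,0.002],"dr":[0,0,0],"hand":0.036},{"delta_pos":[0,0,0.002],"dr":[0,0,0],"hand":0.036}])

```text
time_s: 19.47
ee_pos: [0.4495, 0.2171, 0.0495]
tool_rot: [0.0, 0.999, 0.038, -0.0]
contact_force: [0.1, 0.1, -1.5]
opening: 0.0427
gripper_force: 61.9
```

To row units: 0.001 m / 0.5 = 0.002.

carry_out(deltas=[{"delta_pos":[0,0,0.002],"dr":[0,0,0],"hand":0.036},{"delta_pos":[0,0,0.002],"dr":[0,0,0],"hand":0.036}])

```text
time_s: 19.63
ee_pos: [0.4495, 0.217, 0.0484]
tool_rot: [0.0, 0.999, 0.038, -0.0]
contact_force: [0.3, -0.7, -1.0]
opening: 0.0426
gripper_force: 61.9
```

To row units: 0.0007 m / 0.5 = 0.0014.

carry_out(deltas=[{"delta_pos":[0,0,0.0014],"dr":[0,0,0],"hand":0.036},{"delta_pos":[0,0,0.0014],"dr":[0,0,0],"hand":0.036}])

```text
time_s: 19.8
ee_pos: [0.4496, 0.217, 0.048]
tool_rot: [0.0, 0.999, 0.038, 0.0]
contact_force: [-0.7, -0.4, 1.8]
opening: 0.0428
gripper_force: 62.2
```

To row units: 0.0003 m / 0.5 = 0.0006.

carry_out(deltas=[{"delta_pos":[0,0,0.0006],"dr":[0,0,0],"hand":0.036},{"delta_pos":[0,0,0.0006],"dr":[0,0,0],"hand":0.036}])

```text
time_s: 19.97
ee_pos: [0.4496, 0.2171, 0.048]
tool_rot: [-0.0, 0.999, 0.038, 0.0]
contact_force: [-3.0, -0.1, 5.9]
opening: 0.0428
gripper_force: 62.9
```

carry_out(deltas=[{"delta_pos":[0,0,0],"dr":[0,0,0],"hand":0.046},{"delta_pos":[0,0,0],"dr":[0,0,0],"hand":0.05},{"delta_pos":[0,0,0],"dr":[0,0,0],"hand":0.055},{"delta_pos":[0,0,0],"dr":[0,0,0],"hand":0.06},{"delta_pos":[0,0,0],"dr":[0,0,0],"hand":0.06}])

```text
time_s: 20.38
ee_pos: [0.4496, 0.217, 0.0474]
tool_rot: [-0.0, 0.999, 0.038, -0.0]
contact_force: [1.2, 1.3, 0.3]
opening: 0.0601
gripper_force: 0.0
```

To row units: -0.12 m / 0.5 = -0.24, -0.1 m / 0.5 = -0.2.

carry_out(deltas=[{"delta_pos":[0,0,-0.02],"dr":[0,0,0],"hand":0.06},{"delta_pos":[0,0,-0.06],"dr":[0,0,0],"hand":0.06},{"delta_pos":[0,0,-0.12],"dr":[0,0,0],"hand":0.06},{"delta_pos":[0,0,-0.2],"dr":[0,0,0],"hand":0.06},{"delta_pos":[0,0,-0.24],"dr":[0,0,0],"hand":0.06}])

```text
time_s: 20.8
ee_pos: [0.4504, 0.2173, 0.1712]
tool_rot: [-0.0, 0.999, 0.038, 0.002]
contact_force: [0.2, -0.4, 1.2]
opening: 0.0602
gripper_force: 0.0
```

```bash
python3 look.py w11 stamp
python3 - <<'E'
from fit import *
v=load("w11","stamp",[.48,.219,.032])
q=fit("stamp",[v],[.481,.219,184.3,.02],dz=.0005,dyaw=8,dxy=.015)
a=np.radians(4.3);d=q[:2]-[.4815,.2188];print("along/lateral mm",1000*(d@[np.cos(a),np.sin(a)]),1000*(d@[-np.sin(a),np.cos(a)]))
fit("stamp",[v],[.481,.219,184.3,.02],dz=.01,dyaw=8,dxy=.015)
E
```

```text
stamp 0.64 [247.  85.  60. 169.] [[483.0, 221.0], [546.0, 248.0], [550.0, 203.0], [411.0, 189.0], [407.0, 241.0]]
stamp 0.46 [  0.   1.  68. 237.] [[509.0, 425.0], [588.0, 443.0], [595.0, 395.0], [412.0, 403.0], [403.0, 461.0]]
20.9 [0.4509 0.2174 0.1709] [-0.002  0.061  0.081  0.002 -0.063 -0.001]
stamp [4.816000e-01 2.201000e-01 1.848988e+02 1.950000e-02] cost 0.027
along/lateral mm 0.20537799419557862 1.2733595926432266
stamp [4.813000e-01 2.201000e-01 1.848604e+02 1.710000e-02] cost 0.022
```

View pics/w11.png

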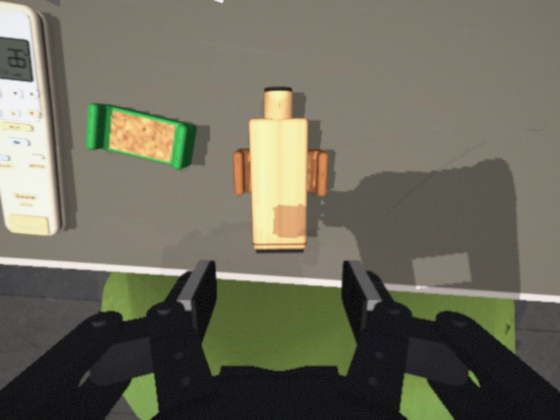

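The picture shows the stamp lying between the cheeks of the wooden rest, at (239,172) and (322,172). Both ends stick out free, at (278,90) and (280,247). It is centred to about 1 mm and the gripper is clear of it.

```bash
python3 -c "
from rig import ctrl
print(ctrl.finish_job())"
```

```text
the job is handed in; nothing more can be done
None
```

I inked both ends of the stamp, rectangular end first, pressing the pad to its stop each time. The stamp now lies on the wooden rest, centred to about 1 mm by my last camera measurement, and the job was handed in at about 21 s.

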